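Lids back on the storage canisters

ROBOT

A 6-joint arm with a two-finger parallel gripper is mounted at the origin on the work surface. World frame = base frame: x ahead of the robot, y to its left, z up, the work surface at z = 0. Lengths are in m, angles in rad, forces in N, time in s.
With the tool pointing down it reaches from about 0.275 to 0.75 m from the base axis. Payload 10.2 kg.
Tool frame: the origin (TCP) lies at the very end of the fingers, on their centre line; the grasp point (between the pads) lies 19 mm behind it (bot.tcp_to_grasp is the distance from the TCP to the grasp point, in m); z points along the fingers, y is the line along which they close (so a half turn about z gives the same grasp; the last joint's range is limited). The gripper opens to 85 mm and grips with 20 to 120 N. Pads are 22 mm wide; open, the fingers measure 114 mm over their backs; the gripper's body (76 mm by 85 mm) begins 54 mm behind the grasp point. The pads swing forward as they close: fully open they stand 13 mm farther back than shut.
Start: joints at [0.985, 0.313, 1.498, -0, 1.331, -0.223], TCP at [0.186, 0.491, 0.231] pointing down, gripper open.
Joint ranges: [-2.94, 2.94], [-0.97, 2.17], [0.19, 2.56], [-1.23, 4.37], [0.02, 3.11], [-2.88, 2.88]. Speed limits (rad/s): [2.39, 2.39, 3.01, 3.14, 3.14, 3.14].

INTERFACE

Orientations are given as a unit quaternion [w, x, y, z].
In Python, from bench import bot gives the robot as it stands.
- The arm moves only by the shell command python3 -m creep 'ROWS' [OPENING] [FORCE]. ROWS is JSON, a list of rows, each a list of 2 entries, a list of its own where there are three numbers: the shift along the world's x, y, z as a fraction of full scale, then the turn, a rotation vector about the world's x, y, z as a fraction of full scale. In form: [[[tx, ty, tz], [rx, ry, rz]], ...]. A call has 1 to 20 rows; each row shifts and turns the commanded pose from where the row before left it; what a row does not reach is not made up. Full scale, the value 1, is 0.2 m for a shift and 2 pi rad for a turn. A row lasts 1/10 s, in which the tool goes at most 50 mm and 8.59 degrees, less where a joint would pass 70% of its speed; a pose out of reach is approached as far as the arm can. A call with a number of a shift or a turn outside -1 to 1 is refused whole. A call with a gripper value outside its range is refused whole. OPENING is the opening, from -1 (shut) to 1 (fully open), set as the call begins (- or left out, the last holds). The fingers move at their own pace and stop on an object; FORCE is the grip in N (left out, the last holds). Time passes only in rows, so rows that do not move let the fingers close. It gives the time, the measured TCP pose, the force, the opening and the grip force at its end, in the units of the state.
- bot.sense(): the state, without advancing time (a new reading comes with each control period).
- bot.get_image(name): name is "scene" or "top" or "wrist"; returns a dict with "image" (400x640x3 uint8, blue, green, red), "mtx" (3x3 intrinsics, pixels), "extrinsics" (4x4, takes a point from camera to world coordinates). Camera axes: x right, y up, looking along -z (the intrinsics and any distortion apply to the point x, -y, -z); pixel columns grow to the right and rows downward; lengths in m; the calibration is good to about 2 mm. A picture is of the moment at which its call begins. There is no depth.
- bot.job_done(): hands the job in; it is judged then, once.
The state is a dict: "time": time; "q": joint angles; "qd": joint speeds; "effort": joint torques, N m; "position": TCP position; "tool_rot": TCP orientation; "wrist_force": force on the tool from outside, world axes, zero at the start; "wrist_torque": the same for the moment, N m; "opening": opening from 0.0 (shut) to 1.0 (fully open); "grasp_force": force on a finger pad.
Only numpy, scipy, OpenCV 4.12 (cv2) and the standard library are available. Lean on these libraries where they do the work, as an engineer would, in place of code of your own. Each camera call takes 0.05 s, during which the arm holds its last target. There are 200 camera calls.

TASK

The washed storage canisters and their bamboo lids are standing about on the worktop: put each of the four lids back on the canister it was made for, pressed or settled fully home and level on the rim. Set the lids down rather than dropping them, leave the canisters standing where they are, and do not disturb the pepper mill or the mug.

Things in the scene. Friction and masses are not known exactly. Their poses are not given: they have to be found in the camera images.
- large_round_lid_knob (a point): Large round lid, pale bamboo, right way up on the worktop: plate 128 mm across, 10 mm thick; under it a tapered plug 12 mm deep, 102 mm across at top, 92 mm at foot, on which it stands; on top a knob, round, 28 mm across, 32 mm high. Point: centre of the knob, mid-lid, 16 mm over the plate's top, 26 over its underside, 38 over the plug's foot. z up; its turn is of no account.
- small_round_lid_knob (a point): Small round lid, pale bamboo, right way up on the worktop: plate 92 mm across, 10 mm thick; under it a tapered plug 12 mm deep, 66 mm across at top, 56 mm at foot, on which it stands; on top a knob, round, 28 mm across, 32 mm high. Point: centre of the knob, mid-lid, 16 mm over the plate's top, 26 over its underside, 38 over the plug's foot. z up; its turn is of no account.
- square_lid_knob (a point): Square lid, pale bamboo, right way up on the worktop: plate 104 x 104 mm, 10 mm thick; under it a tapered plug 12 mm deep, 78 x 78 mm at top, 68 x 68 mm at foot, on which it stands; on top a knob, square, 28 x 28 mm, faces along x and y, 32 mm high. Point: centre of the knob, mid-lid, 16 mm over the plate's top, 26 over its underside, 38 over the plug's foot. z up; fits at any quarter turn.
- oblong_lid_knob (a point): Oblong lid, pale bamboo, right way up on the worktop: plate 134 x 84 mm, 10 mm thick; under it a tapered plug 12 mm deep, 108 x 58 mm at top, 98 x 48 mm at foot, on which it stands; on top a knob, square, 28 x 28 mm, faces along x and y, 32 mm high. Point: centre of the knob, mid-lid, 16 mm over the plate's top, 26 over its underside, 38 over the plug's foot. z up; x along the long side; fits either way round, not crosswise.
- large_round_mouth (a point): The large round canister, of white stoneware, open and empty, standing loose on the worktop: 124 mm across and 105 mm high, wall 6 mm, mouth 112 mm across. The point is the centre of its mouth, level with the rim. z is up; its turn means nothing. With the lid fully home the lid's plate lies on the rim and its knob's centre is 26 mm above this point, with 5 mm of play to each side.
- small_round_mouth (a point): The small round canister, of white stoneware, open and empty, standing loose on the worktop: 88 mm across and 90 mm high, wall 6 mm, mouth 76 mm across. The point is the centre of its mouth, level with the rim. z is up; its turn means nothing. With the lid fully home the lid's plate lies on the rim and its knob's centre is 26 mm above this point, with 5 mm of play to each side.
- square_mouth (a point): The square canister, of white stoneware, open and empty, standing loose on the worktop: 100 x 100 mm and 100 mm high, wall 6 mm, mouth 88 x 88 mm. The point is the centre of its mouth, level with the rim. z is up; x and y are along its sides. With the lid fully home the lid's plate lies on the rim and its knob's centre is 26 mm above this point, with 5 mm of play to each side.
- oblong_mouth (a point): The oblong canister, of white stoneware, open and empty, standing loose on the worktop: 130 x 80 mm and 80 mm high, wall 6 mm, mouth 118 x 68 mm. The point is the centre of its mouth, level with the rim. z is up; x is along its long side. With the lid fully home the lid's plate lies on the rim and its knob's centre is 26 mm above this point, with 5 mm of play to each side.
- mill: A turned dark wooden pepper mill, 54 mm across at the foot and 140 mm high, standing beyond the canisters; not part of the job. Origin at the centre of its foot.
- mug: A blue mug, 82 mm across and 92 mm high, standing beyond the canisters on the robot's right; not part of the job. Origin at the centre of its foot; the handle points along its y.

How it is judged:
At the end, for the whole second after the job is handed in: Each lid lies home on its own canister: knob centre within 8 mm of the mouth's centre in plan and 21 to 31 mm above the rim, level within 4 degrees, at rest. Canisters upright within 3 degrees; canisters, mill and mug within 30 mm of where they stood (horizontal distance between large_round_lid_knob and large_round_mouth below 0.008 m and z of large_round_lid_knob in the frame of large_round_mouth between 0.021 and 0.031 m and angle between each of large_round_lid_knob, small_round_lid_knob, square_lid_knob, oblong_lid_knob's own z axis and vertical below 0.07 rad and angle between each of large_round_mouth, small_round_mouth, square_mouth, oblong_mouth's own z axis and vertical below 0.05 rad and distance of each of large_round_mouth, small_round_mouth, square_mouth, oblong_mouth, mill, mug from where it was at the start of the episode below 0.03 m and linear speed of each of large_round_lid, small_round_lid, square_lid, oblong_lid below 0.02 m/s and horizontal distance between small_round_lid_knob and small_round_mouth below 0.008 m and z of small_round_lid_knob in the frame of small_round_mouth between 0.021 and 0.031 m and horizontal distance between square_lid_knob and square_mouth below 0.008 m and z of square_lid_knob in the frame of square_mouth between 0.021 and 0.031 m and horizontal distance between oblong_lid_knob and oblong_mouth below 0.008 m and z of oblong_lid_knob in the frame of oblong_mouth between 0.021 and 0.031 m); the robot touches nothing.
It fails at once if the pepper mill is knocked or shifted by more than 30 mm (distance of mill from where it was at the start of the episode above 0.03 m).
It fails at once if the mug is knocked or shifted by more than 30 mm (distance of mug from where it was at the start of the episode above 0.03 m).
It fails at once if a canister is shifted by more than 30 mm or tipped (distance of any of large_round_mouth, small_round_mouth, square_mouth, oblong_mouth from where it was at the start of the episode above 0.03 m or angle between any of large_round_mouth, small_round_mouth, square_mouth, oblong_mouth's own z axis and vertical above 0.25 rad).
It fails at once if a lid is dropped or thrown: out of the fingers it moves faster than 0.7 m/s (a fall of about 25 mm) ((linear speed of large_round_lid above 0.7 m/s and contact force between the fingers and large_round_lid below 0.05 N) or (linear speed of small_round_lid above 0.7 m/s and contact force between the fingers and small_round_lid below 0.05 N) or (linear speed of square_lid above 0.7 m/s and contact force between the fingers and square_lid below 0.05 N) or (linear speed of oblong_lid above 0.7 m/s and contact force between the fingers and oblong_lid below 0.05 N)).
It also fails if it takes over 112 s, if anything falls off the work surface, if the arm or the gripper's body presses on something with over 40 N, if the wrist force passes 120 N, or if a joint passes its speed limit or range.

## Working session

There is one attempt and no reset: what is moved stays moved. The work goes in short steps, Python scripts to look and compute and a shell command to move; the robot and the scene stay as the last step left them, time stands still between calls to the robot, and variables do not carry over. Pictures are saved under pics/ and viewed, at most 14 in all, crops included, and the job is handed in when it is done.

```bash
ls; mkdir -p pics; python3 - <<'E'
from bench import bot
import cv2
for n in("top","scene"):
    d=bot.get_image(n); cv2.imwrite(f"pics/{n}0.png",d["image"]); print(n,d["mtx"].round(1).tolist(),d["extrinsics"].round(3).tolist(),[k for k in d])
s=bot.sense(); print(s["time"],s["position"],s["tool_rot"])
E
```

```text
pics
top [[406.9, 0.0, 311.9], [0.0, 406.9, 194.8], [0.0, 0.0, 1.0]] [[0.008, 0.986, -0.169, 0.366], [-1.0, 0.006, -0.01, 0.007], [-0.009, 0.169, 0.986, 1.371], [0.0, 0.0, 0.0, 1.0]] ['image', 'mtx', 'extrinsics']
scene [[391.3, 0.0, 320.3], [0.0, 391.3, 196.4], [0.0, 0.0, 1.0]] [[0.714, -0.442, 0.543, 1.096], [0.7, 0.459, -0.547, -0.543], [-0.008, 0.771, 0.637, 0.735], [0.0, 0.0, 0.0, 1.0]] ['image', 'mtx', 'extrinsics']
0.1 [0.18619361 0.49062918 0.2307938 ] [-2.31649341e-04  1.80385247e-01  9.83595862e-01 -5.38257097e-04]
```

View pics/top0.png

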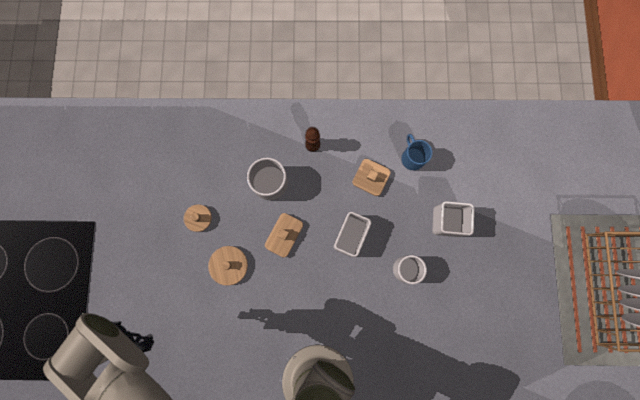

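View pics/scene0.png

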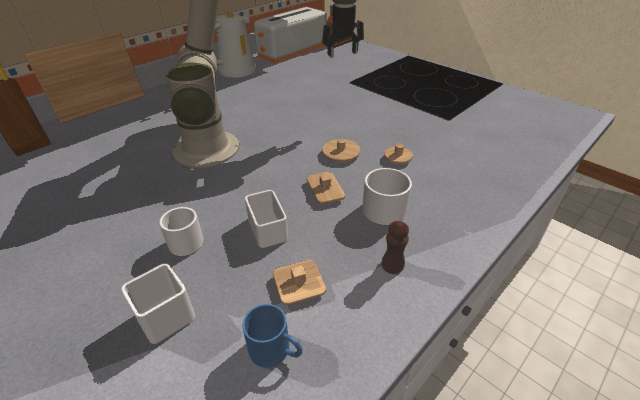

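The top view shows the lids: small round (197,218), large round (228,266), oblong (284,235) and square (371,177). It also shows the canisters: large round (267,178), oblong (352,234), square (457,219) and small round (411,269). The mill is at (313,140) and the mug at (416,153).

```bash
cat > h.py <<'E'
import numpy as np,cv2
from bench import bot
def ray(d,uv,z):
    uv=np.atleast_2d(uv).astype(float); K=d["mtx"];E=d["extrinsics"]
    c=np.c_[(uv[:,0]-K[0,2])/K[0,0],-(uv[:,1]-K[1,2])/K[1,1],-np.ones(len(uv))]
    w=c@E[:3,:3].T; o=E[:3,3]; z=np.broadcast_to(z,len(uv))
    return o+w*((z-o[2])/w[:,2])[:,None]
def proj(d,p):
    K=d["mtx"];E=d["extrinsics"]; c=(np.atleast_2d(p)-E[:3,3])@E[:3,:3]
    return np.c_[K[0,2]-K[0,0]*c[:,0]/c[:,2],K[1,2]+K[1,1]*c[:,1]/c[:,2]]
E
python3 - <<'E'
from h import *
d=bot.get_image("top");im=d["image"]
hsv=cv2.cvtColor(im,cv2.COLOR_BGR2HSV)
S=hsv[...,1];V=hsv[...,2];H=hsv[...,0]
wood=((H<25)&(S>70)&(V>100)).astype(np.uint8)*255
white=((V>165)&(S<60)).astype(np.uint8)*255
for nm,m in(("wood",wood),("white",white)):
    m[:110]=0;m[300:]=0;m[:,:150]=0;m[:,490:]=0
    cs,hi=cv2.findContours(m,cv2.RETR_CCOMP,cv2.CHAIN_APPROX_NONE)
    for c,h in zip(cs,hi[0]):
        if cv2.contourArea(c)>60:
            r=cv2.minAreaRect(c); print(nm,"hole" if h[3]>=0 else "outer",cv2.contourArea(c),np.round(r[0],1),np.round(r[1],1),round(r[2]))
big=cv2.resize(im[120:300,170:490],None,fx=2.5,fy=2.5,interpolation=cv2.INTER_CUBIC)
cv2.imwrite("pics/c1.png",big)
E
```

```text
wood outer 1146.5 [227. 265.] [38. 38.] 90
wood hole 91.0 [235.  265.5] [ 9. 14.] 90
wood outer 846.5 [283.4 234.7] [25.5 40.2] 27
wood outer 542.0 [197. 218.] [26. 26.] 90
wood hole 62.5 [202. 218.] [12.  8.] 0
wood outer 864.0 [371.1 176.8] [30.4 30. ] 27
white outer 645.5 [410.2 269.2] [30.4 28.3] 45
white hole 469.0 [410.5 269. ] [23. 26.] 0
white outer 963.0 [352.  233.6] [25.5 40.8] 23
white hole 832.5 [352.2 233.6] [23.4 38.9] 23
white outer 1138.5 [453.5 217.3] [40.4 31.6] 5
white hole 632.5 [455.8 217.7] [28.2 29.8] 6
white outer 1088.5 [265.5 176. ] [36. 37.] 90
white hole 998.0 [265.8 176.3] [35.4 36.1] 45
```

View pics/c1.png

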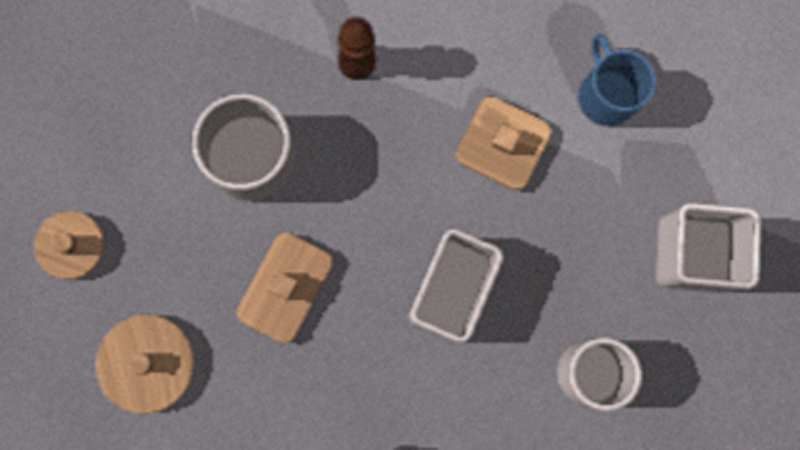

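The enlarged crop shows the bright canister rims and the lid plates clearly. Next I fit the rims and plates.

```bash
cat > m.py <<'E'
from h import *
def measure(d,F=4):
    im=cv2.GaussianBlur(cv2.resize(d["image"],None,fx=F,fy=F,interpolation=cv2.INTER_CUBIC),(5,5),0)
    hsv=cv2.cvtColor(im,cv2.COLOR_BGR2HSV);H,S,V=cv2.split(hsv)
    wood=((H<25)&(S>70)&(V>45)).astype(np.uint8)*255
    out=[]
    for nm,m in(("wood",wood),("white",((V>196)&(S<60)).astype(np.uint8)*255)):
        m[:110*F]=0;m[300*F:]=0;m[:,:150*F]=0;m[:,490*F:]=0
        for c in cv2.findContours(m,cv2.RETR_EXTERNAL,cv2.CHAIN_APPROX_NONE)[0]:
            if cv2.contourArea(c)>300*F*F: out.append((nm,(cv2.convexHull(c)[:,0]+.5)/F-.5))
    return out
if __name__=="__main__":
    d=bot.get_image("top")
    Z={"LR":.105,"SR":.09,"SQ":.1,"OB":.08}; P={"LR":(267,178),"SR":(411,269),"SQ":(457,219),"OB":(352,234)}
    L={"LR":(228,266),"SR":(197,218),"SQ":(371,177),"OB":(284,235)}
    for nm,uv in measure(d):
        T=P if nm=="white" else L
        k=min(T,key=lambda k:np.hypot(*(uv.mean(0)-T[k])))
        w=ray(d,uv,Z[k] if nm=="white" else .020)[:,:2].astype(np.float32)*1000
        r=cv2.minAreaRect(w); ce,rad=cv2.minEnclosingCircle(w)
        print(nm,k,"rect",np.round(r[0],1),np.round(r[1],1),round(r[2],1),"circ",np.round(ce,1),round(2*rad,1))
E
python3 m.py
```

```text
wood LR rect [363.1 294.8] [126.2 128. ] 2.9 circ [362.7 295. ] 129.2
wood OB rect [464.3 113.3] [ 85.1 134.5] 63.1 circ [464.2 112.9] 146.1
wood SR rect [518.7 403.4] [92.2 90.5] 78.7 circ [518.4 403.3] 93.5
wood SQ rect [ 661.9 -180.3] [104.7 105.8] 63.6 circ [ 661.3 -179.6] 134.5
white SR rect [ 355.2 -289.2] [85.4 83.2] 63.6 circ [ 354.9 -289.2] 86.8
```

```bash
for t in 165 175 182 188; do sed "s/V>196/V>$t/" m.py > m2.py; echo $t; python3 m2.py | grep white; done
```

```text
165
white SR rect [ 357.4 -285.9] [95.6 87.1] 55.6 circ [ 354.2 -283.4] 100.8
white OB rect [ 464.3 -108.2] [ 80.9 130.1] 66.7 circ [ 465.2 -106.3] 142.5
white SQ rect [ 516.1 -422.8] [124.6 100.4] 86.3 circ [ 512.7 -422.6] 153.3
white LR rect [644.2 167.1] [122.4 122. ] 2.0 circ [644.  167.5] 124.7
175
white SR rect [ 355.5 -288.7] [87.8 85.6] 61.0 circ [ 354.  -288.7] 89.6
white OB rect [ 464.5 -108.3] [ 80. 129.] 66.7 circ [ 464.8 -106.7] 141.4
white SQ rect [ 515.6 -433.1] [103.5  98.9] 85.7 circ [ 515.5 -433.2] 131.5
white LR rect [644.  167.4] [121.3 121.2] 0.4 circ [643.9 167.5] 123.5
182
white SR rect [ 355.3 -288.9] [86.5 85.1] 61.4 circ [ 354.6 -288.9] 88.4
white OB rect [ 464.4 -108.2] [ 79.3 127.9] 66.9 circ [ 464.8 -106.7] 140.6
white SQ rect [ 515.7 -433.7] [101.9  98.4] 85.5 circ [ 516.  -433.4] 130.1
white LR rect [643.9 167.6] [121.4 119.7] 1.1 circ [643.9 167.5] 122.6
188
white SR rect [ 355.3 -289.6] [85.5 85.1] 44.9 circ [ 354.5 -289. ] 87.8
white OB rect [ 464.3 -108.2] [ 78.8 127.4] 66.6 circ [ 463.7 -107.4] 139.9
white LR rect [644.  167.3] [119.7 119.4] 0.4 circ [643.8 167.6] 122.0
```

All sizes match, so the estimates in mm are:

| Item | Lid | Mouth |
|---|---|---|
| Large round | (363,295) | (644,167.5) |
| Small round | (518.5,403) | (355,-289) |
| Square | (662,-180), turned 63.6° | (515.7,-434), turned 85.7° |
| Oblong | (464.3,113), short side at 63.1° | (464.4,-108), short side at 66.7° |

The gripper's closing line is now at 69.2°. I start with the large round lid.

```bash
python3 -m creep '[[[0.0885,-0.098,0],[0,0,0]],[[0.0885,-0.098,0],[0,0,0]],[[0.0885,-0.098,0],[0,0,0]],[[0.0885,-0.098,0],[0,0,0]],[[0.0885,-0.098,0],[0,0,0]],[[0.0885,-0.098,0],[0,0,0]],[[0.0885,-0.098,0],[0,0,0]],[[0.0885,-0.098,0],[0,0,0]],[[0.0885,-0.098,0],[0,0,0]],[[0.0885,-0.098,0],[0,0,0]],[[0,0,-0.15],[0,0,0]],[[0,0,-0.15],[0,0,0]],[[0,0,-0.1],[0,0,0]],[[0,0,0],[0,0,0]],[[0,0,0],[0,0,0]]]' 1 60
python3 - <<'E'
from h import *
d=bot.get_image("wrist");im=d["image"].copy()
for p,c in(((.363,.295,.054),(0,0,255)),((.363,.295,.022),(255,0,0))):
    u=proj(d,p)[0];print(u);cv2.circle(im,tuple(int(x) for x in u),4,c,-1)
cv2.imwrite("pics/w1.png",im)
E
```

```text
time: 1.9
position: [0.3636, 0.295, 0.152]
tool_rot: [0.0, 0.18, 0.984, 0.0]
wrist_force: [0.1, -0.5, 0.9]
opening: 1.002
grasp_force: 0.0
[316.78652968 199.21987486]
[316.89076003 188.09539943]
```

View pics/w1.png

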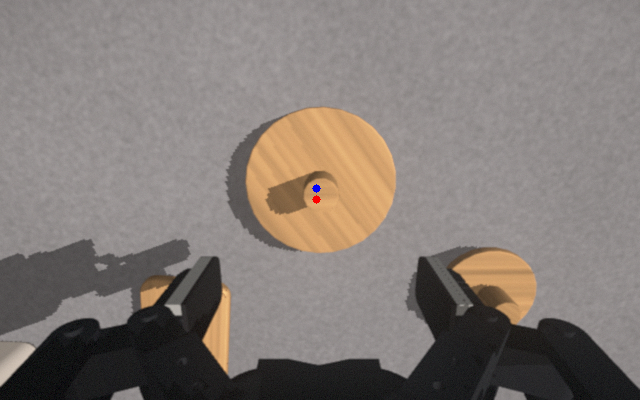

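The wrist view shows the plate centre at about (321,180), against a prediction of (317,188). I'll measure that from the contour.

```bash
cat > wl.py <<'E'
from h import *
def lids(n="wrist"):
    d=bot.get_image(n);H,S,V=cv2.split(cv2.cvtColor(cv2.GaussianBlur(d["image"],(3,3),0),cv2.COLOR_BGR2HSV))
    m=((H<25)&(S>60)&(V>40)).astype(np.uint8)*255
    for c in cv2.findContours(m,cv2.RETR_EXTERNAL,cv2.CHAIN_APPROX_NONE)[0]:
        if cv2.contourArea(c)>3000:
            w=ray(d,cv2.convexHull(c)[:,0],.020)[:,:2].astype(np.float32)*1000
            r=cv2.minAreaRect(w);ce,rad=cv2.minEnclosingCircle(w)
            print("rect",np.round(r[0],1),np.round(r[1],1),round(r[2],1),"circ",np.round(ce,1),round(2*rad,1),"bbox",cv2.boundingRect(c))
if __name__=="__main__":
    lids(); s=bot.sense();print(s["position"],bot.get_image("wrist")["extrinsics"].round(3).tolist())
E
python3 wl.py
```

```text
rect [509.4 424.3] [99.  55.7] 23.8 circ [516.8 407.7] 99.1 bbox (446, 247, 90, 79)
rect [361.5 298.7] [128.1 127.9] 86.9 circ [361.5 298.5] 129.1 bbox (245, 106, 151, 147)
[0.36393445 0.29517149 0.15258166] [[0.354, -0.893, -0.276, 0.294], [0.935, 0.34, 0.102, 0.322], [0.003, -0.294, 0.956, 0.295], [0.0, 0.0, 0.0, 1.0]]
```

```bash
python3 -m creep '[[[-0.008,0.009,-0.12],[0,0,0]],[[0,0,-0.15],[0,0,0]],[[0,0,-0.15],[0,0,0]],[[0,0,-0.12],[0,0,0]],[[0,0,-0.06],[0,0,0]],[[0,0,-0.033],[0,0,0]],[[0,0,-0.015],[0,0,0]],[[0,0,0],[0,0,0]],[[0,0,0],[0,0,0]]]' 1
python3 -m creep '[[[0,0,0],[0,0,0]],[[0,0,0],[0,0,0]],[[0,0,0],[0,0,0]],[[0,0,0],[0,0,0]],[[0,0,0],[0,0,0]],[[0,0,0],[0,0,0]],[[0,0,0],[0,0,0]],[[0,0,0],[0,0,0]],[[0,0,0],[0,0,0]],[[0,0,0],[0,0,0]]]' -1 60
```

```text
time: 2.95
position: [0.3622, 0.2969, 0.0225]
tool_rot: [0.001, 0.18, 0.984, 0.0]
wrist_force: [-0.3, 0.4, -0.5]
opening: 1.004
grasp_force: 0.0
time: 3.95
position: [0.3619, 0.2967, 0.0221]
tool_rot: [0.0, 0.18, 0.984, 0.0]
wrist_force: [-0.8, -1.6, 5.4]
opening: 0.307
grasp_force: 58.8
```

```bash
python3 -m creep '[[[0,0,0.04],[0,0,0]],[[0,0,0.1],[0,0,0]],[[0,0,0.15],[0,0,0]],[[0,0,0.15],[0,0,0]],[[0,0,0.15],[0,0,0]],[[0,0,0.14],[0,0,0]],[[0,0,0.06],[0,0,0]],[[0,0,0],[0,0,0]]]'
python3 -m creep '[[[0.06,-0.027,0],[0,0,0]],[[0.1,-0.045,0],[0,0,0]],[[0.1,-0.045,0],[0,0,0]],[[0.1,-0.045,0],[0,0,0]],[[0.1,-0.045,0],[0,0,0]],[[0.1,-0.047,0],[0,0,0]],[[0.1,-0.047,0],[0,0,0]],[[0.1,-0.046,0],[0,0,0]],[[0.1,-0.046,0],[0,0,0]],[[0.1,-0.046,0],[0,0,0]],[[0.1,-0.046,0],[0,0,0]],[[0.1,-0.046,0],[0,0,0]],[[0.1,-0.046,0],[0,0,0]],[[0.1,-0.046,0],[0,0,0]],[[0.05,-0.023,0],[0,0,0]],[[0,0,0],[0,0,0]],[[0,0,0],[0,0,0]]]'
python3 - <<'E'
from h import *
im=[bot.get_image(n)["image"] for n in("wrist","top")]
cv2.imwrite("pics/w2.png",np.vstack([im[0],cv2.resize(im[1][130:230,190:350],(640,400))])[::1,::1][:, :]) if 0 else cv2.imwrite("pics/w2.png",cv2.resize(np.hstack([im[0],cv2.resize(im[1][130:230,190:350],(640,400))]),(800,250)))
E
```

```text
time: 4.75
position: [0.3622, 0.2969, 0.1814]
tool_rot: [0.001, 0.18, 0.984, 0.001]
wrist_force: [-0.4, -0.4, -1.8]
opening: 0.311
grasp_force: 59.1
time: 6.45
position: [0.6434, 0.167, 0.1783]
tool_rot: [-0.001, 0.181, 0.984, -0.0]
wrist_force: [0.2, -0.8, -1.5]
opening: 0.308
grasp_force: 59.2
```

View pics/w2.png

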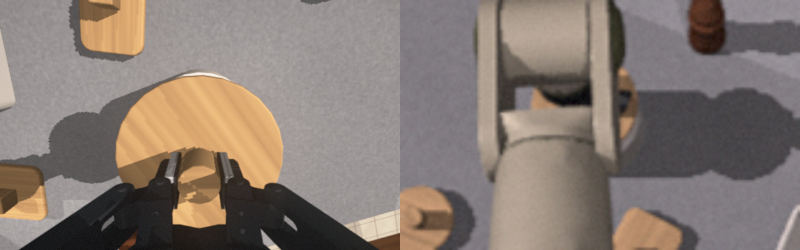

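The lid is held level and hides the canister's rim. I use the first scene picture as a third vote on the absolute positions.

```bash
python3 - <<'E'
from h import *
d=bot.get_image("scene");im=cv2.GaussianBlur(cv2.resize(cv2.imread("pics/scene0.png"),None,fx=4,fy=4,interpolation=cv2.INTER_CUBIC),(5,5),0)
H,S,V=cv2.split(cv2.cvtColor(im,cv2.COLOR_BGR2HSV))
lid={"LR":(363,295),"SR":(518.5,403.3),"SQ":(662,-180),"OB":(464.3,113.2)}
mo={"LR":(644,167.5,105),"SR":(355,-289,90),"SQ":(515.7,-434,100),"OB":(464.4,-108.2,80)}
wood=((H<25)&(S>70)&(V>45)).astype(np.uint8)
n,lab=cv2.connectedComponents(wood)
for k,(x,y) in lid.items():
    u=(proj(d,(x/1e3,y/1e3,.022))[0]*4).astype(int);l=lab[u[1],u[0]]
    # drop knob: use the lower hull (opening removes small knob)
    m=cv2.morphologyEx((lab==l).astype(np.uint8),cv2.MORPH_OPEN,np.ones((61,61)) if 0 else cv2.getStructuringElement(cv2.MORPH_ELLIPSE,(49,49)))
    c=max(cv2.findContours(m,0,1)[0],key=cv2.contourArea)
    w=ray(d,(cv2.convexHull(c)[:,0]+.5)/4-.5,.018)[:,:2].astype(np.float32)*1000
    r=cv2.minAreaRect(w);print("lid",k,(x,y),np.round(r[0],1),np.round(r[1],1),round(r[2],1),np.round(cv2.minEnclosingCircle(w)[0],1))
for t in(170,185):
  for k,(x,y,z) in mo.items():
    u=(proj(d,(x/1e3,y/1e3,z/1e3))[0]*4).astype(int)
    m=((V>t)&(S<60)).astype(np.uint8); b=np.zeros_like(m); b[u[1]-140:u[1]+140,u[0]-140:u[0]+140]=1
    cs=cv2.findContours(m*b,0,1)[0]
    if not cs: continue
    c=max(cs,key=lambda c:cv2.contourArea(cv2.convexHull(c)))
    w=ray(d,(cv2.convexHull(c)[:,0]+.5)/4-.5,z/1e3)[:,:2].astype(np.float32)*1000
    r=cv2.minAreaRect(w);print("mouth",t,k,(x,y),np.round(r[0],1),np.round(r[1],1),round(r[2],1),np.round(cv2.minEnclosingCircle(w)[0],1))
E
```

```text
lid LR (363, 295) [362.2 296.5] [128.5 136.8] 60.0 [363.6 298.4]
lid SR (518.5, 403.3) [517.1 405. ] [96.  99.1] 69.0 [515.  407.5]
lid SQ (662, -180) [ 660.8 -177.9] [105.1 107.9] 63.8 [ 660.6 -177.9]
lid OB (464.3, 113.2) [463.  114.9] [ 85.1 141.1] 62.6 [463.1 114.5]
mouth 170 LR (644, 167.5) [643.1 167.2] [123.6 122. ] 38.2 [642.9 168.1]
mouth 170 SR (355, -289) [ 380.2 -278.6] [142.8  87.3] 23.0 [ 386.7 -289.2]
mouth 170 SQ (515.7, -434) [ 515.  -433.9] [100.8 101.1] 85.3 [ 516.7 -434.6]
mouth 170 OB (464.4, -108.2) [ 464.1 -107.9] [ 79.8 130.9] 67.0 [ 464.4 -106.9]
mouth 185 LR (644, 167.5) [643.6 164.9] [122.6 117. ] 19.7 [643.  167.7]
mouth 185 SR (355, -289) [ 354.9 -289.2] [86.  86.2] 69.1 [ 355.2 -288.6]
mouth 185 SQ (515.7, -434) [ 515.1 -433.9] [100.   99.9] 85.3 [ 515.5 -433.6]
mouth 185 OB (464.4, -108.2) [ 464.  -108.2] [ 78.5 129.1] 66.7 [ 464.4 -107.1]
```

The top and scene views agree on the mouths within 1 mm. The lid is already over its mouth, so I lower it; home should be at TCP z ≈ 0.115.

```bash
python3 -m creep '[[[0,0.002,-0.08],[0,0,0]],[[0,0,-0.08],[0,0,0]],[[0,0,-0.05],[0,0,0]],[[0,0,-0.04],[0,0,0]],[[0,0,-0.03],[0,0,0]],[[0,0,-0.015],[0,0,0]],[[0,0,-0.01],[0,0,0]],[[0,0,-0.01],[0,0,0]],[[0,0,0],[0,0,0]],[[0,0,0],[0,0,0]]]'
```

```text
time: 7.6
position: [0.6439, 0.1678, 0.117]
tool_rot: [0.0, 0.18, 0.984, 0.0]
wrist_force: [-0.6, 0.0, -1.3]
opening: 0.309
grasp_force: 59.2
```

```bash
python3 -m creep '[[[0,0,-0.006],[0,0,0]],[[0,0,-0.006],[0,0,0]],[[0,0,0],[0,0,0]],[[0,0,0],[0,0,0]]]'
```

```text
time: 8.0
position: [0.6439, 0.1679, 0.1151]
tool_rot: [0.0, 0.18, 0.984, 0.0]
wrist_force: [-3.5, -0.4, 5.7]
opening: 0.307
grasp_force: 59.7
```

Contact came at the expected height. I release, retreat and go on to the small round lid.

```bash
python3 -m creep '[[[0,0,0],[0,0,0]],[[0,0,0],[0,0,0]],[[0,0,0],[0,0,0]],[[0,0,0],[0,0,0]],[[0,0,0],[0,0,0]],[[0,0,0.05],[0,0,0]],[[0,0,0.12],[0,0,0]],[[0,0,0.15],[0,0,0]],[[0,0,0.1],[0,0,0]],[[0,0,0],[0,0,0]]]' 1
python3 -m creep '[[[-0.063,0.118,0],[0,0,0]],[[-0.063,0.118,0],[0,0,0]],[[-0.063,0.118,0],[0,0,0]],[[-0.063,0.118,0],[0,0,0]],[[-0.063,0.118,0],[0,0,0]],[[-0.063,0.118,0],[0,0,0]],[[-0.063,0.118,0],[0,0,0]],[[-0.063,0.118,0],[0,0,0]],[[-0.063,0.118,0],[0,0,0]],[[-0.063,0.118,0],[0,0,0]],[[0,0,-0.12],[0,0,0]],[[0,0,-0.15],[0,0,0]],[[0,0,-0.15],[0,0,0]],[[0,0,-0.08],[0,0,0]],[[0,0,0],[0,0,0]],[[0,0,0],[0,0,0]]]'
python3 wl.py; python3 m.py; python3 -c "
from h import *
cv2.imwrite('pics/w3.png',bot.get_image('scene')['image'])"
```

```text
time: 9.0
position: [0.6449, 0.168, 0.2024]
tool_rot: [0.003, 0.18, 0.984, 0.001]
wrist_force: [0.1, 0.0, -0.7]
opening: 1.003
grasp_force: 0.0
time: 10.6
position: [0.5178, 0.4039, 0.0986]
tool_rot: [0.0, 0.18, 0.984, 0.0]
wrist_force: [-0.4, -0.3, 0.3]
opening: 1.004
grasp_force: 0.0
rect [516.8 407.6] [92.  91.7] 69.2 circ [516.9 407.3] 93.1 bbox (256, 139, 132, 126)
[0.51813543 0.40406268 0.09935606] [[0.355, -0.894, -0.275, 0.448], [0.935, 0.34, 0.102, 0.431], [0.002, -0.293, 0.956, 0.242], [0.0, 0.0, 0.0, 1.0]]
wood OB rect [463.9 113.8] [ 85.6 133.5] 63.4 circ [464.4 113.9] 145.6
wood SQ rect [ 661.9 -180.3] [104.6 105.9] 63.6 circ [ 661.4 -179.5] 134.2
wood OB rect [664.2 176.5] [137.6 135.7] 46.9 circ [664.1 176.8] 139.1
white SR rect [ 355.3 -289.4] [85.3 85. ] 54.7 circ [ 354.2 -289.1] 87.7
```

View pics/w3.png

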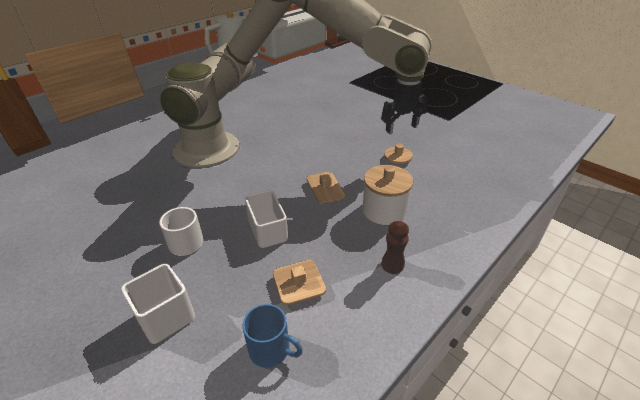

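The large lid sits level on its canister. I continue with the small lid.

```bash
python3 -m creep '[[[0,0.002,-0.12],[0,0,0]],[[0,0,-0.12],[0,0,0]],[[0,0,-0.08],[0,0,0]],[[0,0,-0.04],[0,0,0]],[[0,0,-0.02],[0,0,0]],[[0,0,0],[0,0,0]]]' 1
python3 -m creep '[[[0,0,0],[0,0,0]],[[0,0,0],[0,0,0]],[[0,0,0],[0,0,0]],[[0,0,0],[0,0,0]],[[0,0,0],[0,0,0]],[[0,0,0],[0,0,0]],[[0,0,0],[0,0,0]],[[0,0,0],[0,0,0]],[[0,0,0],[0,0,0]],[[0,0,0],[0,0,0]]]' -1 60
```

```text
time: 11.4
position: [0.518, 0.4044, 0.0226]
tool_rot: [0.0, 0.18, 0.984, 0.0]
wrist_force: [0.4, -0.3, 0.5]
opening: 1.002
grasp_force: 0.0
time: 12.4
position: [0.5181, 0.4044, 0.0229]
tool_rot: [0.0, 0.18, 0.984, 0.0]
wrist_force: [-0.3, -0.0, 5.4]
opening: 0.311
grasp_force: 59.0
```

```bash
python3 -m creep '[[[0,0,0.04],[0,0,0]],[[0,0,0.1],[0,0,0]],[[0,0,0.15],[0,0,0]],[[0,0,0.15],[0,0,0]],[[0,0,0.15],[0,0,0]],[[0,0,0.15],[0,0,0]],[[0,0,0.1],[0,0,0]],[[0,0,0.045],[0,0,0]],[[0,0,0],[0,0,0]]]'
python3 -m creep '[[[-0.02,-0.09,0],[0,0,0]],[[-0.04,-0.17,0],[0,0,0]],[[-0.04,-0.18,0],[0,0,0]],[[-0.04,-0.18,0],[0,0,0]],[[-0.04,-0.18,0],[0,0,0]],[[-0.04,-0.18,0],[0,0,0]],[[-0.04,-0.18,0],[0,0,0]],[[-0.04,-0.18,0],[0,0,0]],[[-0.04,-0.18,0],[0,0,0]],[[-0.04,-0.18,0],[0,0,0]],[[-0.05,-0.18,0],[0,0,0]],[[-0.05,-0.18,0],[0,0,0]],[[-0.04,-0.18,0],[0,0,0]],[[-0.04,-0.18,0],[0,0,0]],[[-0.04,-0.18,0],[0,0,0]],[[-0.04,-0.18,0],[0,0,0]],[[-0.04,-0.18,0],[0,0,0]],[[-0.04,-0.18,0],[0,0,0]],[[-0.04,-0.18,0],[0,0,0]],[[-0.04,-0.15,0],[0,0,0]]]'
python3 -m creep '[[[0,-0.02,0],[0,0,0]],[[0,0,0],[0,0,0]],[[0,0,0],[0,0,0]]]'
```

```text
time: 13.3
position: [0.5178, 0.4043, 0.2]
tool_rot: [0.0, 0.18, 0.984, 0.0]
wrist_force: [0.6, 0.0, -0.2]
opening: 0.311
grasp_force: 59.0
time: 15.3
position: [0.3567, -0.291, 0.1979]
tool_rot: [-0.001, 0.181, 0.984, 0.001]
wrist_force: [0.2, -0.2, -0.9]
opening: 0.31
grasp_force: 59.2
time: 15.6
position: [0.3577, -0.2926, 0.1986]
tool_rot: [-0.001, 0.18, 0.984, 0.001]
wrist_force: [-0.5, -0.7, -1.1]
opening: 0.31
grasp_force: 59.3
```

```bash
python3 -m creep '[[[-0.013,0.018,0],[0,0,0]],[[0,0,-0.1],[0,0,0]],[[0,0,-0.12],[0,0,0]],[[0,0,-0.1],[0,0,0]],[[0,0,-0.08],[0,0,0]],[[0,0,-0.04],[0,0,0]],[[0,0,-0.02],[0,0,0]],[[0,0,-0.01],[0,0,0]],[[0,0,0],[0,0,0]],[[0,0,0],[0,0,0]]]'
```

```text
time: 16.6
position: [0.3553, -0.2904, 0.1058]
tool_rot: [0.0, 0.18, 0.984, -0.0]
wrist_force: [-1.0, -0.3, -0.6]
opening: 0.308
grasp_force: 59.3
```

```bash
python3 -m creep '[[[0,0.006,-0.01],[0,0,0]],[[0,0,-0.01],[0,0,0]],[[0,0,-0.008],[0,0,0]],[[0,0,0],[0,0,0]],[[0,0,0],[0,0,0]]]'
```

```text
time: 17.1
position: [0.3553, -0.2891, 0.1008]
tool_rot: [0.0, 0.18, 0.984, -0.0]
wrist_force: [-4.1, 4.2, 13.8]
opening: 0.308
grasp_force: 60.7
```

Home. I release and go to the square lid at (661.5,-179.5), turning the tool -5.6°.

```bash
python3 -m creep '[[[0,0,0],[0,0,0]],[[0,0,0],[0,0,0]],[[0,0,0],[0,0,0]],[[0,0,0],[0,0,0]],[[0,0,0],[0,0,0]],[[0,0,0.05],[0,0,0]],[[0,0,0.12],[0,0,0]],[[0,0,0.15],[0,0,0]],[[0,0,0.15],[0,0,0]],[[0,0,0.03],[0,0,0]]]' 1
python3 -m creep '[[[0.109,0.039,0],[0,0,-0.004]],[[0.109,0.039,0],[0,0,-0.004]],[[0.109,0.039,0],[0,0,-0.004]],[[0.109,0.039,0],[0,0,-0.0036]],[[0.109,0.039,0],[0,0,0]],[[0.109,0.039,0],[0,0,0]],[[0.109,0.039,0],[0,0,0]],[[0.109,0.039,0],[0,0,0]],[[0.109,0.039,0],[0,0,0]],[[0.109,0.039,0],[0,0,0]],[[0.109,0.039,0],[0,0,0]],[[0.109,0.039,0],[0,0,0]],[[0.109,0.039,0],[0,0,0]],[[0.109,0.039,0],[0,0,0]],[[0,0,-0.12],[0,0,0]],[[0,0,-0.15],[0,0,0]],[[0,0,-0.15],[0,0,0]],[[0,0,-0.08],[0,0,0]],[[0,0,0],[0,0,0]],[[0,0,0],[0,0,0]]]'
python3 - <<'E'
from h import *
q=bot.sense()["tool_rot"];print(2*np.degrees(np.arctan2(q[2],q[1]))-90)
a=bot.get_image("scene")["image"];cv2.imwrite("pics/w4.png",a)
E
python3 wl.py
```

```text
time: 18.1
position: [0.3559, -0.2899, 0.2034]
tool_rot: [0.002, 0.18, 0.984, -0.002]
wrist_force: [-1.1, 0.3, -0.8]
opening: 1.0
grasp_force: 0.0
time: 20.1
position: [0.6605, -0.1799, 0.1003]
tool_rot: [0.0, 0.228, 0.974, -0.0]
wrist_force: [0.3, -0.4, 1.3]
opening: 1.003
grasp_force: 0.0
63.596235923035806
rect [771.6   4.3] [36.3 62.9] 79.5 circ [773.4  12.9] 65.4 bbox (587, 186, 53, 76)
rect [ 660.5 -175.7] [104.8 104.4] 63.6 circ [ 661.2 -175.8] 134.2 bbox (245, 129, 155, 142)
[ 0.66092091 -0.18003919  0.10129043] [[0.444, -0.856, -0.264, 0.594], [0.896, 0.425, 0.13, -0.146], [0.001, -0.295, 0.956, 0.244], [0.0, 0.0, 0.0, 1.0]]
```

View pics/w4.png

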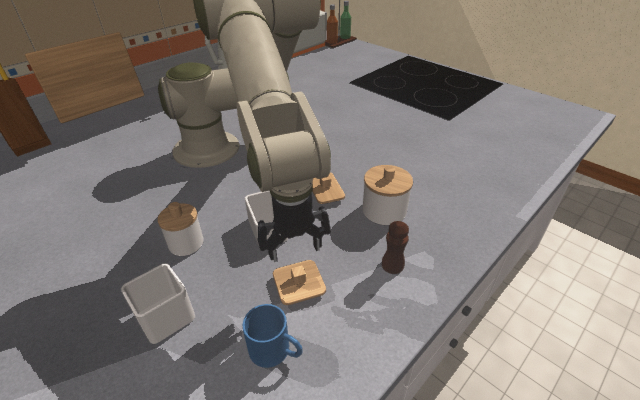

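The small lid is seated and the gripper stands over the square lid, at the right turn (63.6°).

```bash
python3 -m creep '[[[0.003,0.003,-0.12],[0,0,0]],[[0,0,-0.12],[0,0,0]],[[0,0,-0.08],[0,0,0]],[[0,0,-0.04],[0,0,0]],[[0,0,-0.025],[0,0,0]],[[0,0,0],[0,0,0]]]' 1
python3 -m creep '[[[0,0,0],[0,0,0]],[[0,0,0],[0,0,0]],[[0,0,0],[0,0,0]],[[0,0,0],[0,0,0]],[[0,0,0],[0,0,0]],[[0,0,0],[0,0,0]],[[0,0,0],[0,0,0]],[[0,0,0],[0,0,0]],[[0,0,0],[0,0,0]],[[0,0,0],[0,0,0]]]' -1 60
python3 -m creep '[[[0,0,0.04],[0,0,0]],[[0,0,0.1],[0,0,0]],[[0,0,0.15],[0,0,0]],[[0,0,0.15],[0,0,0]],[[0,0,0.15],[0,0,0]],[[0,0,0.15],[0,0,0]],[[0,0,0.1],[0,0,0]],[[0,0,0.045],[0,0,0]],[[0,0,0],[0,0,0]]]'
```

```text
time: 20.85
position: [0.6611, -0.1793, 0.0229]
tool_rot: [0.0, 0.228, 0.974, -0.0]
wrist_force: [0.1, 0.1, -0.2]
opening: 0.998
grasp_force: 0.0
time: 21.85
position: [0.6613, -0.1793, 0.0233]
tool_rot: [0.001, 0.228, 0.974, -0.0]
wrist_force: [0.2, -0.2, 5.4]
opening: 0.317
grasp_force: 60.6
time: 22.75
position: [0.661, -0.1793, 0.2003]
tool_rot: [0.0, 0.228, 0.974, -0.0]
wrist_force: [-0.4, -1.1, -2.4]
opening: 0.314
grasp_force: 60.0
```

```bash
python3 -m creep '[[[-0.052,-0.091,0],[0,0,0.006]],[[-0.052,-0.091,0],[0,0,0.006]],[[-0.052,-0.091,0],[0,0,0.006]],[[-0.052,-0.091,0],[0,0,0.006]],[[-0.052,-0.091,0],[0,0,0.006]],[[-0.052,-0.091,0],[0,0,0.006]],[[-0.052,-0.091,0],[0,0,0.006]],[[-0.052,-0.091,0],[0,0,0.006]],[[-0.052,-0.091,0],[0,0,0.006]],[[-0.052,-0.091,0],[0,0,0.0068]],[[-0.052,-0.091,0],[0,0,0]],[[-0.052,-0.091,0],[0,0,0]],[[-0.052,-0.091,0],[0,0,0]],[[-0.052,-0.091,0],[0,0,0]],[[0,0,0],[0,0,0]],[[0,0,0],[0,0,0]],[[0,0,0],[0,0,0]]]'
python3 - <<'E'
from h import *
q=bot.sense()["tool_rot"];print(2*np.degrees(np.arctan2(q[2],q[1]))-90, bot.sense()["position"])
E
```

```text
time: 24.45
position: [0.5157, -0.4333, 0.1993]
tool_rot: [-0.0, 0.039, 0.999, 0.0]
wrist_force: [0.9, -0.5, -1.1]
opening: 0.318
grasp_force: 59.9
85.5282178272576 [ 0.51566195 -0.43330101  0.19927376]
```

```bash
python3 -m creep '[[[-0.001,-0.003,-0.08],[0,0,0]],[[0,0,-0.12],[0,0,0]],[[0,0,-0.1],[0,0,0]],[[0,0,-0.05],[0,0,0]],[[0,0,-0.03],[0,0,0]],[[0,0,-0.025],[0,0,0]],[[0,0,-0.01],[0,0,0]],[[0,0,0],[0,0,0]],[[0,0,0],[0,0,0]]]'
python3 -m creep '[[[0,0,-0.01],[0,0,0]],[[0,0,-0.008],[0,0,0]],[[0,0,0],[0,0,0]],[[0,0,0],[0,0,0]]]'
```

```text
time: 25.35
position: [0.5153, -0.4347, 0.1173]
tool_rot: [0.0, 0.039, 0.999, -0.0]
wrist_force: [-0.1, 0.1, -1.8]
opening: 0.319
grasp_force: 59.9
time: 25.75
position: [0.5151, -0.4346, 0.1131]
tool_rot: [-0.0, 0.039, 0.999, 0.0]
wrist_force: [0.5, -0.1, -1.2]
opening: 0.318
grasp_force: 59.9
```

```bash
python3 -m creep '[[[0,0,-0.008],[0,0,0]],[[0,0,-0.006],[0,0,0]],[[0,0,0],[0,0,0]],[[0,0,0],[0,0,0]]]'
```

```text
time: 26.15
position: [0.5152, -0.4347, 0.1113]
tool_rot: [0.0, 0.039, 0.999, -0.0]
wrist_force: [-2.0, 2.4, 5.8]
opening: 0.32
grasp_force: 60.7
```

Contact came at home height. I release and go to the oblong lid at (464,113.8), turning -22.4°.

```bash
python3 -m creep '[[[0,0,0],[0,0,0]],[[0,0,0],[0,0,0]],[[0,0,0],[0,0,0]],[[0,0,0],[0,0,0]],[[0,0,0],[0,0,0]],[[0,0,0.05],[0,0,0]],[[0,0,0.12],[0,0,0]],[[0,0,0.15],[0,0,0]],[[0,0,0.13],[0,0,0]],[[0,0,0],[0,0,0]]]' 1
python3 -m creep '[[[-0.015,0.16,0],[0,0,-0.0062]],[[-0.015,0.16,0],[0,0,-0.0062]],[[-0.015,0.16,0],[0,0,-0.0062]],[[-0.015,0.16,0],[0,0,-0.0062]],[[-0.015,0.16,0],[0,0,-0.0062]],[[-0.015,0.16,0],[0,0,-0.0062]],[[-0.015,0.16,0],[0,0,-0.0062]],[[-0.015,0.16,0],[0,0,-0.0062]],[[-0.015,0.16,0],[0,0,-0.0062]],[[-0.015,0.16,0],[0,0,-0.0062]],[[-0.015,0.16,0],[0,0,0]],[[-0.015,0.16,0],[0,0,0]],[[-0.015,0.16,0],[0,0,0]],[[-0.015,0.16,0],[0,0,0]],[[-0.015,0.16,0],[0,0,0]],[[-0.015,0.16,0],[0,0,0]],[[-0.015,0.16,0],[0,0,0]],[[0,0.02,0],[0,0,0]],[[0,0,0],[0,0,0]],[[0,0,0],[0,0,0]]]'
python3 - <<'E'
from h import *
q=bot.sense()["tool_rot"];print(2*np.degrees(np.arctan2(q[2],q[1]))-90, bot.sense()["position"])
cv2.imwrite("pics/w5.png",bot.get_image("scene")["image"])
E
python3 wl.py
```

```text
time: 27.15
position: [0.5161, -0.4356, 0.2055]
tool_rot: [0.003, 0.039, 0.999, -0.003]
wrist_force: [-0.8, -1.1, -0.2]
opening: 1.0
grasp_force: 0.0
time: 29.15
position: [0.4642, 0.1127, 0.2003]
tool_rot: [0.0, 0.232, 0.973, -0.0]
wrist_force: [-0.8, 0.8, -0.8]
opening: 0.997
grasp_force: 0.0
63.135841902871334 [0.46423516 0.11268931 0.20026875]
rect [463.  116.8] [ 85.3 134.2] 63.0 circ [463.1 117.1] 146.9 bbox (277, 102, 89, 134)
[0.46428969 0.1124867  0.20027085] [[0.452, -0.853, -0.261, 0.398], [0.892, 0.433, 0.131, 0.147], [0.001, -0.292, 0.956, 0.343], [0.0, 0.0, 0.0, 1.0]]
```

View pics/w5.png

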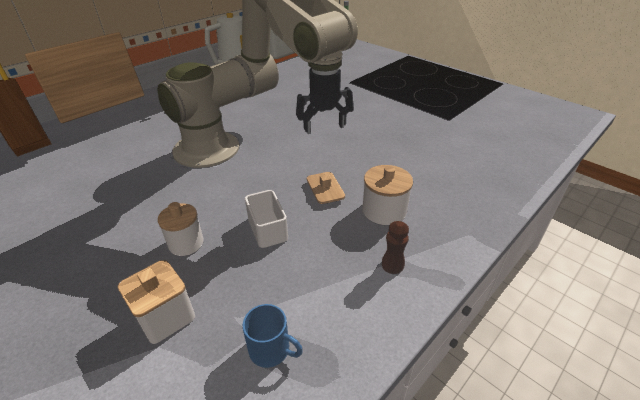

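Three lids are seated. Now the oblong one.

```bash
python3 -m creep '[[[-0.002,0.006,-0.12],[0,0,0]],[[0,0,-0.15],[0,0,0]],[[0,0,-0.15],[0,0,0]],[[0,0,-0.15],[0,0,0]],[[0,0,-0.15],[0,0,0]],[[0,0,-0.1],[0,0,0]],[[0,0,-0.045],[0,0,0]],[[0,0,-0.02],[0,0,0]],[[0,0,0],[0,0,0]]]' 1
python3 -m creep '[[[0,0,0],[0,0,0]],[[0,0,0],[0,0,0]],[[0,0,0],[0,0,0]],[[0,0,0],[0,0,0]],[[0,0,0],[0,0,0]],[[0,0,0],[0,0,0]],[[0,0,0],[0,0,0]],[[0,0,0],[0,0,0]],[[0,0,0],[0,0,0]],[[0,0,0],[0,0,0]]]' -1 60
python3 -m creep '[[[0,0,0.04],[0,0,0]],[[0,0,0.1],[0,0,0]],[[0,0,0.15],[0,0,0]],[[0,0,0.15],[0,0,0]],[[0,0,0.15],[0,0,0]],[[0,0,0.06],[0,0,0]],[[0,0,0],[0,0,0]]]'
```

```text
time: 30.2
position: [0.4641, 0.1144, 0.0236]
tool_rot: [0.0, 0.232, 0.973, 0.0]
wrist_force: [0.7, 0.1, 0.9]
opening: 1.004
grasp_force: 0.0
time: 31.2
position: [0.464, 0.1146, 0.0238]
tool_rot: [0.0, 0.232, 0.973, 0.0]
wrist_force: [-1.3, 0.2, 6.6]
opening: 0.314
grasp_force: 59.5
time: 31.9
position: [0.4642, 0.1146, 0.1543]
tool_rot: [0.001, 0.232, 0.973, 0.0]
wrist_force: [1.5, 0.3, -2.2]
opening: 0.319
grasp_force: 59.5
```

```bash
python3 -m creep '[[[0,-0.06,0],[0,0,0.002]],[[0,-0.1,0],[0,0,0.002]],[[0,-0.12,0],[0,0,0.002]],[[0,-0.12,0],[0,0,0.002]],[[0,-0.12,0],[0,0,0.002]],[[0,-0.12,0],[0,0,0]],[[0,-0.12,0],[0,0,0]],[[0,-0.12,0],[0,0,0]],[[0,-0.1,0],[0,0,0]],[[0,-0.08,0],[0,0,0]],[[0,-0.053,0],[0,0,0]],[[0,0,0],[0,0,0]],[[0,0,0],[0,0,0]],[[0,0,0],[0,0,0]]]'
python3 - <<'E'
from h import *
q=bot.sense()["tool_rot"];print(2*np.degrees(np.arctan2(q[2],q[1]))-90, bot.sense()["position"])
E
```

```text
time: 33.3
position: [0.4636, -0.1072, 0.153]
tool_rot: [-0.0, 0.201, 0.98, 0.0]
wrist_force: [-0.2, 0.4, -2.5]
opening: 0.315
grasp_force: 59.5
66.80630495873356 [ 0.46359765 -0.10721672  0.15299382]
```

Home is at TCP z ≈ 0.0918.

```bash
python3 -m creep '[[[0.002,-0.004,-0.07],[0,0,0]],[[0,0,-0.08],[0,0,0]],[[0,0,-0.06],[0,0,0]],[[0,0,-0.04],[0,0,0]],[[0,0,-0.025],[0,0,0]],[[0,0,-0.01],[0,0,0]],[[0,0,-0.008],[0,0,0]],[[0,0,0],[0,0,0]],[[0,0,0],[0,0,0]]]'
```

```text
time: 34.2
position: [0.4643, -0.1089, 0.095]
tool_rot: [0.0, 0.201, 0.98, -0.0]
wrist_force: [-0.4, -0.3, -1.2]
opening: 0.317
grasp_force: 59.5
```

```bash
python3 -m creep '[[[0,0.003,-0.008],[0,0,0]],[[0,0,-0.008],[0,0,0]],[[0,0,-0.005],[0,0,0]],[[0,0,0],[0,0,0]],[[0,0,0],[0,0,0]]]'
```

```text
time: 34.7
position: [0.4642, -0.1081, 0.0917]
tool_rot: [0.0, 0.201, 0.98, -0.0]
wrist_force: [-5.8, 3.7, 13.2]
opening: 0.318
grasp_force: 61.4
```

Seated. I release, rise and swing clear to the left for the final check.

```bash
python3 -m creep '[[[0,0,0],[0,0,0]],[[0,0,0],[0,0,0]],[[0,0,0],[0,0,0]],[[0,0,0],[0,0,0]],[[0,0,0],[0,0,0]],[[0,0,0.05],[0,0,0]],[[0,0,0.12],[0,0,0]],[[0,0,0.15],[0,0,0]],[[0,0,0.15],[0,0,0]],[[0,0,0.15],[0,0,0]]]' 1
python3 -m creep '[[[-0.02,0.12,0],[0,0,0]],[[-0.02,0.15,0],[0,0,0]],[[-0.02,0.15,0],[0,0,0]],[[-0.02,0.15,0],[0,0,0]],[[-0.02,0.15,0],[0,0,0]],[[-0.02,0.15,0],[0,0,0]],[[-0.02,0.15,0],[0,0,0]],[[-0.02,0.15,0],[0,0,0]],[[-0.02,0.15,0],[0,0,0]],[[-0.02,0.15,0],[0,0,0]],[[-0.02,0.15,0],[0,0,0]],[[-0.02,0.15,0],[0,0,0]],[[-0.02,0.15,0],[0,0,0]],[[-0.02,0.15,0],[0,0,0]],[[-0.02,0.15,0],[0,0,0]],[[-0.02,0.1,0],[0,0,0]],[[0,0,0],[0,0,0]],[[0,0,0],[0,0,0]]]'
python3 - <<'E'
from m import *
mo={"LR":(644,167.5,105),"SR":(355,-289,90),"SQ":(515.5,-434,100),"OB":(464.3,-108.1,80)}
d=bot.get_image("top")
for nm,uv in measure(d):
    if nm!="wood":continue
    k=min(mo,key=lambda k:np.hypot(*(ray(d,uv.mean(0),mo[k][2]/1e3)[0,:2]*1e3-mo[k][:2])))
    w=ray(d,uv,mo[k][2]/1e3+.009)[:,:2].astype(np.float32)*1000;r=cv2.minAreaRect(w)
    print(k,mo[k],np.round(r[0],1),np.round(r[1],1),round(r[2],1))
a=cv2.resize(bot.get_image("scene")["image"][90:350,80:480],(800,520));cv2.imwrite("pics/f.png",a)
E
```

```text
time: 35.7
position: [0.464, -0.1081, 0.2165]
tool_rot: [0.0, 0.201, 0.98, -0.0]
wrist_force: [1.0, -0.2, -0.9]
opening: 1.001
grasp_force: 0.0
time: 37.5
position: [0.4001, 0.3556, 0.2148]
tool_rot: [0.0, 0.201, 0.98, -0.0]
wrist_force: [-0.4, 0.2, 1.0]
opening: 0.999
grasp_force: 0.0
SR (355, -289, 90) [ 353.7 -289.2] [91.3 92.7] 0.4
OB (464.3, -108.1, 80) [ 464.  -109.7] [ 85.4 135. ] 66.1
SQ (515.5, -434, 100) [ 513.8 -436.3] [106.  105.4] 85.4
LR (644, 167.5, 105) [643.5 164.9] [127.6 126.5] 46.9
```

View pics/f.png

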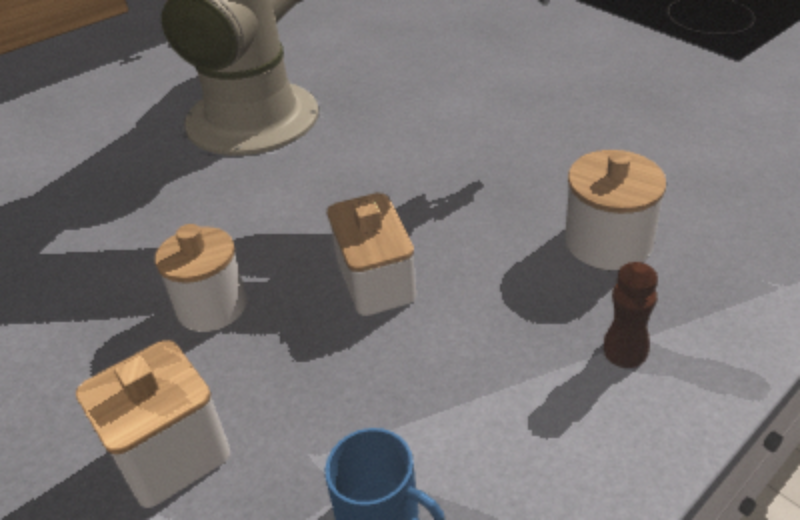

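All four lids lie level on their canisters, centred within about 3 mm, and the mill and mug have not moved. The arm is clear, so I hand the job in.

```bash
python3 -c "
from bench import bot
print(bot.job_done())"
```

```text
the job is handed in; nothing more can be done
None
```

All four lids are on their own canisters, level and within about 3 mm of centre by the last camera check; the job was handed in after about 38 s of robot time, and no verdict came back.

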